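# Screw the filler cap back on a hydraulic tank

### The job

The tank of the hydraulic unit has just been topped up: put the black filler cap back on its filler neck. Set it on the neck, turn it back (anticlockwise) until its thread drops into place, then screw it forward (clockwise) until it is fully home and let go. Leave everything else on the table where it stands.

Things in the scene. Friction and masses are not known exactly. Their poses are not given: they have to be found in the camera images.
- cap_mid (a point): Centre of the loose black filler cap, 33 mm above its underside; z up along its axis. Cap 66 mm high, about 250 g, upright on the table, left or right in front of the tank. Upper part: round ribbed grip, 56 mm across, from 28 to 66 mm above the underside (hold it here, from above; red disc on top). Lower part: skirt, 93 mm across, 0 to 28 mm, hollow and open below.
- cap_lug (a point): Middle of one of three steel lugs inside the bottom of the cap's skirt, 39 mm from the cap's axis along cap_mid's x, 2 mm above the underside; the others are 120 degrees round. Each is 4 mm high, 13 degrees wide, and reaches in to a radius of 35.5 mm. The cap's inside roof is 23.8 mm above its underside.
- neck_top (a point): Centre of the top face of the fixed bare-metal filler neck on the tank's lid, 34 mm above the lid, 170 mm above the table; z up, x and y as the tank's. Top face 54 mm across; from it a cone widens to 66 mm across at the rim, 8 mm lower, and centres the cap's lugs.
- neck_rim (a point): Centre of the neck's flat rim, 79 mm across, on which the lugs of a cap set down rest (cap_mid then 33 mm above this point). Cut by three notches 28 degrees wide, 120 degrees apart, turned differently each time; this is not given: find it by touch or sight. Under the notches the lugs can go down 11 mm.
- neck_tabs (a point): Axis point level with the tops of three stop tabs, 3 mm above the rim, 8 degrees wide, one at the anticlockwise side (from above) of each notch. A cap turned back (anticlockwise, at most 145 degrees) slides on the rim till its lugs meet them right over the notches and it can go down; turned clockwise it is stopped by them. It may land on top of the tabs.
- cap_home (a point): Where cap_mid is when the cap is fully home, its roof on the neck's top face, 9.2 mm above neck_top. Once dropped in, cap_mid is 4.8 mm above this point. From the notches a right-hand thread runs under the rim, falling 0.1 mm per degree: about 60 to 90 degrees clockwise brings the cap home. Unless screwed, it cannot go this low.
- tank: Green steel tank, fixed, 280 (x) by 320 (y) by 136 mm high with its dark lid; origin under its middle, on the table. The neck stands at (-65, 75) mm in its axes. On the lid, over 120 mm from the neck's axis: an upright grey motor, 140 mm high, at (65, -85) mm, and a valve block with a round gauge, 150 mm high, at (98, 70) mm.
- jack: Loose bystander: short orange hydraulic cylinder, 72 mm in diameter, 92 mm high, upright; origin under its middle. It stands left or right in front of the tank, on the side where the cap is not.
- oil_jug: Loose bystander: grey oil bottle with a red cap, 90 mm in diameter, 200 mm high; origin under its middle.
- block_a: Loose bystander: brown wooden press block, 110 x 100 x 45 mm; origin under its middle.
- block_b: Loose bystander: light brown carton, 100 x 90 x 40 mm; origin under its middle.
- wrench: Loose bystander: steel wrench, 200 mm long, lying flat between the robot and the tank; origin under its middle, its length along its x axis.
- vblock: Loose bystander: dark steel V-block, 90 x 60 x 50 mm; origin under its middle.
- coupler: Loose bystander: steel and brass hose coupler, 75 mm long, 36 mm in diameter, lying along its x axis; origin under its middle.
- cap: The filler cap again: origin at the middle of its underside, 33 mm below cap_mid.
Mind the look-alikes: they are no part of the job. Leave any pink or purple look-alike of the cap alone.

How it is judged:
By the outcome, as a careful person would: the job done as asked, in the order asked, and still so for the second after the job is handed in, with the robot touching nothing.
It also fails if it takes over 72 s, if anything falls off the work surface, if the arm or the gripper's body presses on something with over 40 N, if the wrist force passes 120 N, or if a joint passes its speed limit or range.

### The arm

A 7-joint arm with a two-finger parallel gripper is mounted at the origin on the work surface. World frame = base frame: x ahead of the robot, y to its left, z up, the work surface at z = 0. Lengths are in m, angles in rad, forces in N, time in s.
With the tool pointing down it reaches from about 0.425 to 0.95 m from the base axis. Payload 4.7 kg.
Tool frame: the origin (TCP) lies on the centre line of the jaws, within the pads' length; the fingertips stand 14 mm ahead of it and the grasp point (between the pads) lies 5 mm behind it; x points along the fingers, y is the direction in which the jaws open and shut, and the axes are right-handed (so a half turn about x gives the same grasp; the last joint's range is limited). The gripper opens to 85 mm and grips with 20 to 120 N. Pads are 22 mm wide; open, the fingers measure 114 mm over their backs; the gripper's body (76 mm by 85 mm) begins 54 mm behind the grasp point. The pads swing forward as they close: fully open they stand 13 mm farther back than shut.
Start: joints at [1.152, 0.469, -0.049, 1.532, 0.024, 1.141, -0.082], TCP at [0.257, -0.624, 0.245] pointing down, gripper open.
Joint ranges: [-2.59, 2.59], [-0.33, 1.99], [-1.39, 1.29], [0.1, 2.45], [-1.04, 4.18], [0.21, 1.99], [-2.66, 2.66]. Speed limits (rad/s): [2.57, 2.57, 3.14, 3.14, 3.14, 3.14, 3.14].

### API

Orientations are given as a unit quaternion [w, x, y, z].
In Python, from workcell import arm gives the robot as it stands.
- The arm moves only by the tool apply_moves, never from a script. Its argument "deltas" is text: rows parted by semicolons, each of 6 numbers parted by spaces: the shift along the world's x, y, z in cm, then the turn, a rotation vector about the world's x, y, z in rad. A call has 1 to 10 rows; each row is the pose to reach, as a shift and turn from the pose commanded when the call began; what a row does not reach only later rows make up. A row lasts 1/8 s, in which the tool goes at most 62.5 mm and 10.7 degrees, less where a joint would pass 70% of its speed; a pose out of reach is approached as far as the arm can. A call with a gripper value outside its range is refused whole. "claw" is the gripper's target within -1 to 1 (shut at 1, half-way at 0, fully open at -1), set as the call begins (left out, the last holds). The fingers move at their own pace and stop on an object; "force" is the grip in N (left out, the last holds). Time passes only in rows, so rows that repeat a pose let the fingers close. It gives the time, the measured TCP pose, the force and the opening at its end, in the units of the state.
- arm.sense(): the state, without advancing time (a new reading comes with each control period).
- arm.camera(name): name is "scene" or "top"; returns the picture (420x560x3 uint8, red, green, blue); there is no depth.
- arm.camera_params(name): a dict with "fovy" (degrees; the focal length in pixels is half the picture's height over the tangent of half this angle, whatever the lens; pixels are square), "cx", "cy" (the principal point, pixels), "view" (4x4, takes a point from world to camera coordinates). Camera axes: x right, y up, looking along -z (the intrinsics and any distortion apply to the point x, -y, -z); pixel columns grow to the right and rows downward; lengths in m; the calibration is good to about 2 mm. A picture is of the moment at which its call begins. camera_params takes no time and is no camera call.
- arm.close_job(): hands the job in, once; it reports no verdict.
The state is a dict: "time": time; "q": joint angles; "qd": joint speeds; "effort": joint torques, N m; "ee_pos": TCP position; "orientation": TCP orientation; "ft_force": force on the tool from outside, world axes, zero at the start; "torque": the same for the moment, N m; "finger_gap": finger opening in m.
Only numpy, scipy, OpenCV 4.12 (cv2) and the standard library are available. Lean on these libraries where they do the work, as an engineer would, in place of code of your own. Each camera call takes 0.05 s, during which the arm holds its last target.

## Working session

There is one attempt and no reset: what is moved stays moved. The work goes in short steps, Python scripts to look and compute and a tool call to move; the robot and the scene stay as the last step left them, time stands still between calls to the robot, and variables do not carry over. Pictures are saved under pics/ and viewed, and the job is handed in when it is done.

Besides the shell and the picture viewer there is one more tool, called after "Request:" as a command line: name --argument value ..., lists and objects as JSON in quotes. apply_moves: Moves the arm, as the interface text tells. Its arguments: {"type":"object","properties":{"deltas":{"type":"string"},"claw":{"type":"number"},"force":{"type":"number"}},"required":["deltas"]}

```bash
mkdir -p pics; ls; python3 - <<'E'
from workcell import arm
import cv2
print(arm.sense())
for n in("scene","top"):
    im=arm.camera(n); cv2.imwrite(f"pics/{n}0.png",im[:,:,::-1]); print(n,arm.camera_params(n))
E
```

```text
pics
{'time': 0.0, 'q': array([ 1.15213182,  0.46945699, -0.04859694,  1.5337016 ,  0.02411483,
        1.14095981, -0.08227387]), 'qd': array([ 1.01434821e-03,  8.26047061e-05,  1.03126139e-03, -7.23299096e-04,
        4.43550380e-04, -3.07874599e-04,  2.06713407e-03]), 'effort': array([ 5.37031538e-04, -5.10298204e+01, -4.62488306e-02, -2.37707305e+01,
        1.06386721e-02,  7.58797367e-03,  1.40589978e-05]), 'ee_pos': array([ 0.25628011, -0.62386175,  0.24424765]), 'orientation': array([-0.13628825, -0.69355549, -0.13762124,  0.69387801]), 'ft_force': array([ 0.5508485 , -0.07130473,  1.22371101]), 'torque': array([-0.05623972, -0.03150011,  0.01054656]), 'finger_gap': 0.08498490684140755}
scene {'fovy': 43.070596521620566, 'cx': 289.230439891495, 'cy': 207.92507245261703, 'view': array([[ 0.77682293,  0.62964881, -0.00940823, -0.3692733 ],
       [-0.51583852,  0.64483791,  0.56399885,  0.15584619],
       [ 0.36118798, -0.43327411,  0.82572198, -1.64925461],
       [ 0.        ,  0.        ,  0.        ,  1.        ]])}
top {'fovy': 53.54772923738073, 'cx': 279.6388154373343, 'cy': 210.26345479148435, 'view': array([[ 0.00559299, -0.99991077, -0.01213126,  0.02658148],
       [ 0.99231428,  0.00405001,  0.12367685, -0.46525017],
       [-0.12361668, -0.01272975,  0.99224839, -1.28054739],
       [ 0.        ,  0.        ,  0.        ,  1.        ]])}
```

View pics/scene0.png

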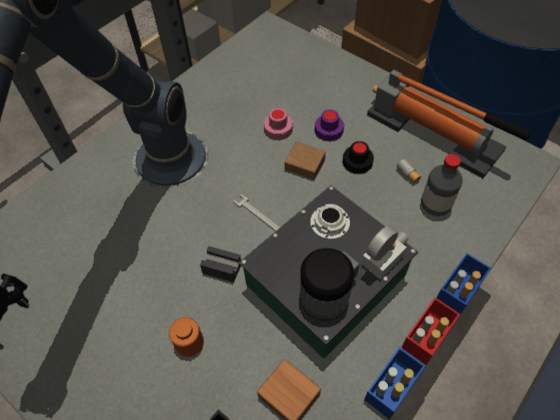

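View pics/top0.png

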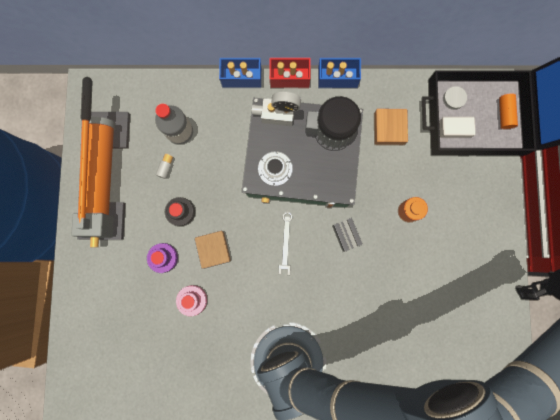

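The black cap is at scene (358,156) and top (179,211). The neck is at scene (330,219) and top (275,168). The purple and pink look-alikes are nearby. Next I'll zoom in.

```bash
cat > h.py <<'E'
from workcell import arm
import numpy as np, cv2
def K(n):
    p=arm.camera_params(n); return 210/np.tan(np.radians(p['fovy']/2)),p['cx'],p['cy'],p['view']
def ray(n,u,v):
    f,cx,cy,V=K(n); d=np.array([(u-cx)/f,-(v-cy)/f,-1.]); R=V[:3,:3]
    return -R.T@V[:3,3], R.T@d
def onz(n,u,v,z):
    o,d=ray(n,u,v); return o+d*(z-o[2])/d[2]
def proj(n,P):
    f,cx,cy,V=K(n); c=V[:3,:3]@np.asarray(P)+V[:3,3]; return cx+f*c[0]/-c[2], cy-f*c[1]/-c[2]
def tri(uv1,uv2):
    A=[];b=[]
    for n,(u,v) in (('scene',uv1),('top',uv2)):
        o,d=ray(n,u,v); d/=np.linalg.norm(d); M=np.eye(3)-np.outer(d,d); A.append(M); b.append(M@o)
    return np.linalg.lstsq(np.vstack(A),np.hstack(b),rcond=None)[0]
def crop(im,u,v,r,s,fn):
    c=im[max(0,v-r):v+r,max(0,u-r):u+r]; cv2.imwrite(fn,cv2.resize(c,None,fx=s,fy=s,interpolation=cv2.INTER_CUBIC))
E
python3 - <<'E'
from h import *
a=cv2.imread('pics/scene0.png');b=cv2.imread('pics/top0.png')
r=lambda c:cv2.resize(c,(390,390),interpolation=cv2.INTER_CUBIC)
g=lambda im,u,v,R=30:r(im[v-R:v+R,u-R:u+R])
o=np.hstack([g(a,330,220),g(b,275,168)]);cv2.imwrite('pics/neckz.png',o)
o=np.hstack([g(a,358,155),g(b,179,211)]);cv2.imwrite('pics/capz.png',o)
# red disc centroid
for n,im,u,v in(('scene',a,358,152),('top',b,177,211)):
    hsv=cv2.cvtColor(im,cv2.COLOR_BGR2HSV)
    m=cv2.inRange(hsv,(0,120,90),(8,255,255))|cv2.inRange(hsv,(172,120,90),(180,255,255))
    k,l,s,c=cv2.connectedComponentsWithStats(m)
    for i in range(1,k):
        if np.hypot(c[i][0]-u,c[i][1]-v)<25: print(n,c[i],s[i],onz(n,*c[i],.066))
# neck: bright pixels
for n,im,u,v in(('scene',a,330,220),('top',b,275,168)):
    print(n,onz(n,u,v,.170))
# tank lid edge: print lid corners guess
for uv in((247,200),(355,205)): print(onz('top',*uv,.136))
E
```

```text
scene [359.33613445 147.21008403] [353 142  14  11 119] [0.46116884 0.34894691 0.066     ]
top [175.24161074 209.18791946] [169 203  14  14 149] [0.46252956 0.34863148 0.066     ]
scene [0.58272016 0.02963594 0.17      ]
top [0.56852365 0.04088409 0.17      ]
[0.481391   0.12226267 0.136     ]
[ 0.46798497 -0.18993826  0.136     ]
```

View pics/neckz.png

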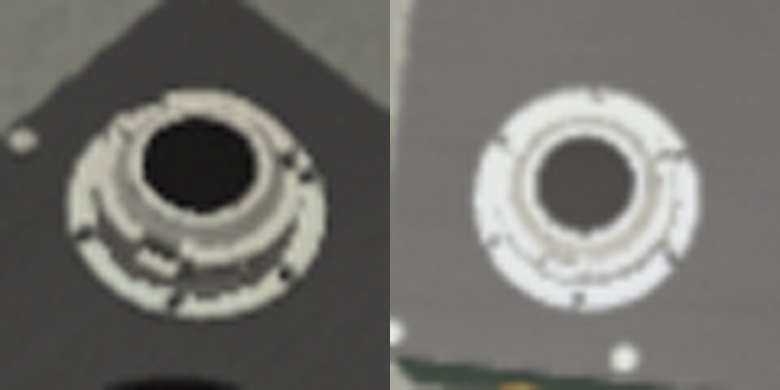

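View pics/capz.png

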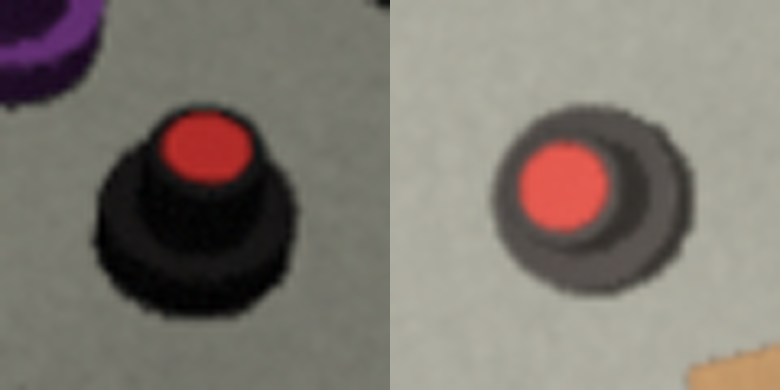

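```bash
python3 - <<'E'
from h import *
from scipy.spatial.transform import Rotation as R
a=cv2.imread('pics/scene0.png');b=cv2.imread('pics/top0.png')
hs=[]
for n,im,u,v,th in(('scene',a,330,215,70),('top',b,275,166,140)):
    g=cv2.cvtColor(im,cv2.COLOR_BGR2GRAY); m=(g<th).astype(np.uint8)
    k,l,s,c=cv2.connectedComponentsWithStats(m); i=l[v,u]; print(n,c[i],s[i],onz(n,*c[i],.17)); hs.append(c[i])
    cn,_=cv2.findContours((l==i).astype(np.uint8),0,2); print(cv2.fitEllipse(cn[0]))
print(tri(*hs))
# flange outer: bright ring hull
for n,im,u,v,th in(('scene',a,330,215,90),('top',b,275,166,170)):
    g=cv2.cvtColor(im,cv2.COLOR_BGR2GRAY); m=np.zeros_like(g); m[v-30:v+32,u-30:u+30]=(g[v-30:v+32,u-30:u+30]>th)*255
    k,l,s,c=cv2.connectedComponentsWithStats(m); i=1+np.argmax(s[1:,4]);ys,xs=np.where(l==i)
    h=cv2.convexHull(np.c_[xs,ys].astype(np.int32)); e=cv2.fitEllipse(h);print(n,s[i],e,onz(n,*e[0],.140))
q=arm.sense()['orientation'];print(R.from_quat([*q[1:],q[0]]).as_matrix().round(3))
for n in('scene','top'): print(proj(n,[.462,.349,.066]))
E
```

```text
scene [330.13402062 214.90206186] [322 208  17  15 194] [0.57399403 0.04196293 0.17      ]
((330.18133544921875, 214.92222595214844), (13.354720115661621, 16.6754150390625), 95.74662780761719)
top [274.55555556 165.73099415] [268 159  15  15 171] [0.57510531 0.04219408 0.17      ]
((274.4974670410156, 165.7606964111328), (13.969847679138184, 14.316962242126465), 96.42896270751953)
[0.57457823 0.04184033 0.17087535]
scene [310 204  40  35 782] ((329.68621826171875, 221.15240478515625), (35.0482177734375, 39.82404327392578), 97.50093841552734) [0.57380619 0.04303796 0.14      ]
top [258 152  34  34 704] ((274.67877197265625, 168.10865783691406), (33.68629837036133, 33.99583053588867), 52.3020133972168) [0.57506778 0.04256222 0.14      ]
[[-0.001  0.38  -0.925]
 [ 0.002 -0.925 -0.38 ]
 [-1.    -0.002  0.   ]]
(np.float64(359.5772948958529), np.float64(147.33237608400526))
(np.float64(175.1155412013813), np.float64(209.3587007746665))
```

Request:
apply_moves --deltas "0 0 5 0 0 0; 0 0 10 0 0 0; 2.5 5 11 0 0 0; 5 10 12 0 0 0; 8 15 12 0 0 0; 11 20 12 0 0 0; 14 25 12 0 0 0; 17 30 12 0 0 0; 19 35 12 0 0 0; 21 40 12 0 0 0" --claw -1 --force 60

```text
time: 1.35
ee_pos: [0.4668, -0.2225, 0.365]
orientation: [-0.137, -0.694, -0.137, 0.694]
ft_force: [-0.1, -1.0, -0.4]
finger_gap: 0.0853
```

Request:
apply_moves --deltas "0.5 5.5 0 0 0 0; 1 11 0 0 0 0; 1 17 0 0 0 0; 1 23 0 0 0 0; 1 29 0 0 0 0; 1 35 0 0 0 0; 0.5 41 0 0 0 0; 0 47 0 0 0 0; -0.5 53 0 0 0 0; -0.5 57 0 0 0 0"

```text
time: 2.6
ee_pos: [0.4601, 0.3485, 0.365]
orientation: [-0.138, -0.693, -0.138, 0.694]
ft_force: [-0.6, -0.2, 1.0]
finger_gap: 0.0853
```

```bash
python3 - <<'E'
from h import *
s=arm.sense(); print(s['ee_pos'],s['q'],s['ft_force'],s['orientation'])
im=arm.camera('top'); cv2.imwrite('pics/top1.png',im[:,:,::-1]); im=arm.camera('scene'); cv2.imwrite('pics/scene1.png',im[:,:,::-1])
s=arm.sense(); print(s['ee_pos'],s['q'],s['ft_force'])
E
```

```text
[0.46012873 0.34846532 0.36500324] [-0.1556377   0.30642799 -0.72895178  1.57291691  0.20681879  1.34205591
 -2.08638593] [-0.63339504 -0.20964299  0.98638914] [-0.13785212 -0.69320467 -0.13824125  0.69379639]
[0.45919879 0.35037086 0.36461117] [-0.15704267  0.30779505 -0.73059258  1.57257126  0.20533537  1.34101173
 -2.08415724] [ 0.08552143  0.90715237 -0.0493106 ]
```

View pics/scene1.png

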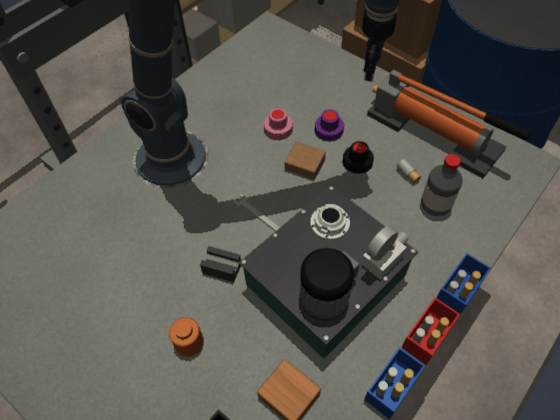

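Request:
apply_moves --deltas "0 0 -5 0 0 0; 0 0 -10 0 0 0; 0 0 -15 0 0 0; 0 0 -20 0 0 0; 0 0 -23 0 0 0; 0 0 -25 0 0 0; 0 0 -25 0 0 0"

```text
time: 3.58
ee_pos: [0.4613, 0.3446, 0.1143]
orientation: [-0.137, -0.693, -0.136, 0.695]
ft_force: [0.3, -0.5, -0.2]
finger_gap: 0.0853
```

```bash
cat > look.py <<'E'
from h import *
import sys
t=sys.argv[1];
from scipy.spatial.transform import Rotation as R
pos=[];
a=arm.camera('scene')[:,:,::-1];pos.append(arm.sense()['ee_pos']);b=arm.camera('top')[:,:,::-1]
s=arm.sense();pos.append(s['ee_pos'])
q=s['orientation'];M=R.from_quat([*q[1:],q[0]]).as_matrix()
print(s['time'],np.round(pos,4).tolist(),'F',s['ft_force'].round(1),'T',s['torque'].round(2),'gap',round(s['finger_gap'],4),'q',s['q'].round(2),'yaw',np.degrees(np.arctan2(M[1,1],M[0,1])).round(1))
uv=[list(map(int,x.split(','))) for x in sys.argv[2:4]]
g=lambda im,u,v,R=40:cv2.resize(im[max(0,v-R):v+R,max(0,u-R):u+R],(390,390),interpolation=cv2.INTER_CUBIC)
cv2.imwrite(f'pics/{t}.png',np.hstack([g(a,*uv[0]),g(b,*uv[1])]))
cv2.imwrite(f'pics/{t}_s.png',a);cv2.imwrite(f'pics/{t}_t.png',b)
E
python3 look.py pre 358,140 179,211
```

```text
3.675 [[0.4619, 0.3455, 0.1156], [0.4622, 0.346, 0.1164]] F [-0.  -0.  -0.1] T [-0.   -0.02 -0.01] gap 0.0856 q [-0.24  0.54 -0.63  1.87  0.41  0.87 -2.26] yaw -67.7
```

View pics/pre.png

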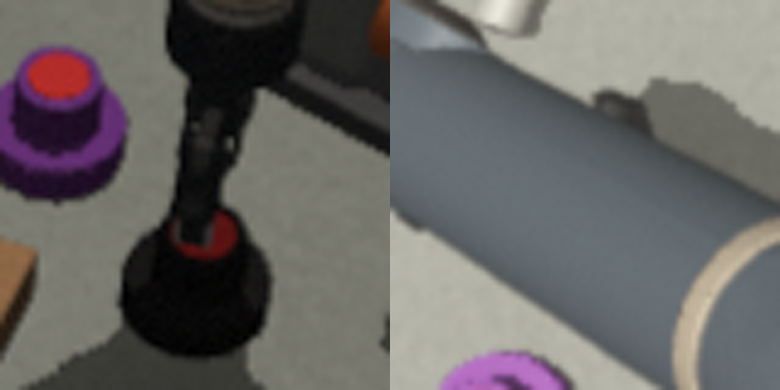

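The gripper sits above the cap, and the commanded y is about 3 mm short. I'll correct that while descending, then close.

Request:
apply_moves --deltas "0 0.3 -2 0 0 0; 0 0.3 -4 0 0 0; 0 0.3 -5.5 0 0 0; 0 0.3 -6.7 0 0 0; 0 0.3 -6.7 0 0 0; 0 0.3 -6.7 0 0 0"

```text
time: 4.42
ee_pos: [0.4618, 0.349, 0.0486]
orientation: [0.137, 0.694, 0.137, -0.693]
ft_force: [0.3, 0.4, 0.3]
finger_gap: 0.0854
```

Request:
apply_moves --deltas "0 0 0 0 0 0;0 0 0 0 0 0;0 0 0 0 0 0;0 0 0 0 0 0;0 0 0 0 0 0;0 0 0 0 0 0;0 0 0 0 0 0;0 0 0 0 0 0" --claw 1 --force 60

```text
time: 5.42
ee_pos: [0.462, 0.3491, 0.0493]
orientation: [0.137, 0.694, 0.137, -0.693]
ft_force: [-0.6, -0.0, 6.2]
finger_gap: 0.0544
```

```bash
python3 look.py grip 358,140 179,211
```

```text
5.525 [[0.462, 0.3491, 0.0493], [0.462, 0.3491, 0.0493]] F [-0.9 -0.7  5.6] T [-0.13  0.16  0.04] gap 0.0547 q [-0.29  0.63 -0.57  1.9   0.49  0.75 -2.33] yaw -67.7
```

View pics/grip.png

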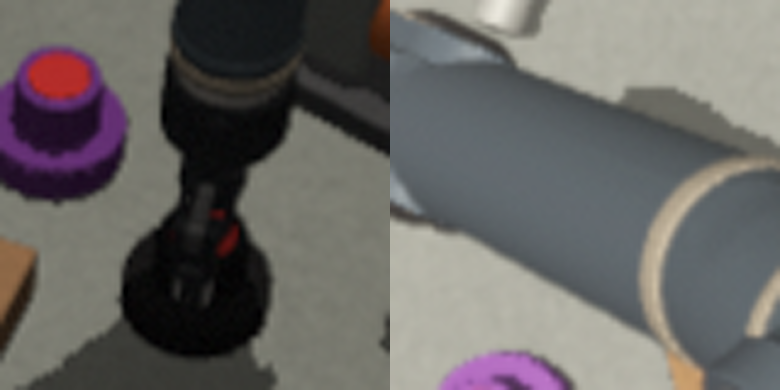

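Request:
apply_moves --deltas "0 0 2 0 0 0; 0 0 6 0 0 0; 0 0 11 0 0 0; 0 0 16 0 0 0; 0 0 20 0 0 0;0 0 23 0 0 0;0 0 25 0 0 0"

```text
time: 6.4
ee_pos: [0.4612, 0.3487, 0.3006]
orientation: [0.137, 0.694, 0.137, -0.693]
ft_force: [-0.2, -0.5, -3.2]
finger_gap: 0.0545
```

```bash
python3 look.py lift 372,90 150,211
```

```text
6.5 [[0.4619, 0.3496, 0.303], [0.4618, 0.3495, 0.3012]] F [ 0.9  0.3 -2.1] T [ 0.01 -0.07  0.02] gap 0.0546 q [-0.16  0.35 -0.72  1.67  0.25  1.21 -2.12] yaw -67.7
```

View pics/lift.png

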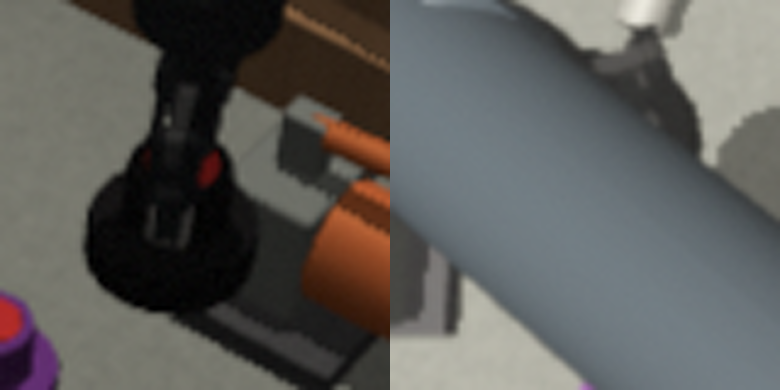

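The cap is held and has lifted clear. Next I'll carry it over the neck.

Request:
apply_moves --deltas "2 -4 0 0 0 0; 4 -9 0 0 0 0; 6 -14 0 0 0 0; 8 -19 0 0 0 0; 9.5 -24 0 0 0 0; 10.5 -28 0 0 0 0; 11.2 -30.7 0 0 0 0; 11.2 -30.7 0 0 0 0; 11.2 -30.7 -3 0 0 0; 11.2 -30.7 -3 0 0 0"

```text
time: 7.75
ee_pos: [0.5712, 0.0423, 0.2658]
orientation: [-0.137, -0.691, -0.138, 0.696]
ft_force: [0.6, -0.7, -3.2]
finger_gap: 0.0543
```

```bash
python3 look.py over 335,190 270,160
```

```text
7.85 [[0.5724, 0.0426, 0.2674], [0.5732, 0.0427, 0.2685]] F [-0.5  0.1 -2.3] T [ 0.02 -0.03  0.04] gap 0.0545 q [ 0.32  0.35 -0.61  1.72  0.21  1.14 -1.52] yaw -67.6
```

View pics/over.png

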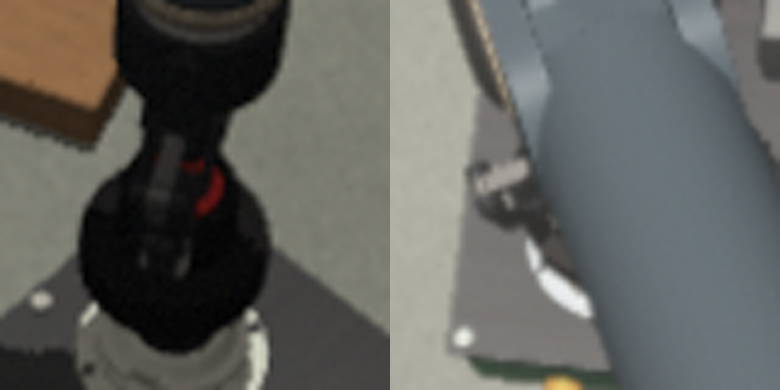

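Request:
apply_moves --deltas "0 0 -1 0 0 0; 0 0 -2 0 0 0; 0 0 -3 0 0 0; 0 0 -4 0 0 0; 0 0 -4.8 0 0 0; 0 0 -5.2 0 0 0; 0 0 -5.2 0 0 0; 0 0 -5.2 0 0 0"

```text
time: 8.85
ee_pos: [0.5738, 0.0417, 0.2167]
orientation: [0.137, 0.694, 0.137, -0.693]
ft_force: [1.1, 0.8, -3.3]
finger_gap: 0.0548
```

Request:
apply_moves --deltas "0 0 -0.2 0 0 0; 0 0 -0.3 0 0 0; 0 0 -0.4 0 0 0; 0 0 -0.5 0 0 0; 0 0 -0.5 0 0 0; 0 0 -0.5 0 0 0"

```text
time: 9.6
ee_pos: [0.5739, 0.0418, 0.2141]
orientation: [0.137, 0.694, 0.136, -0.693]
ft_force: [-5.6, -1.3, 13.4]
finger_gap: 0.0548
```

```bash
python3 look.py desc 335,200 270,160
```

```text
9.7 [[0.5739, 0.0418, 0.2141], [0.5739, 0.0418, 0.2141]] F [-5.  -2.8 12.9] T [-0.17  1.21 -0.01] gap 0.0547 q [ 0.31  0.4  -0.59  1.79  0.26  1.03 -1.56] yaw -67.7
```

View pics/desc.png

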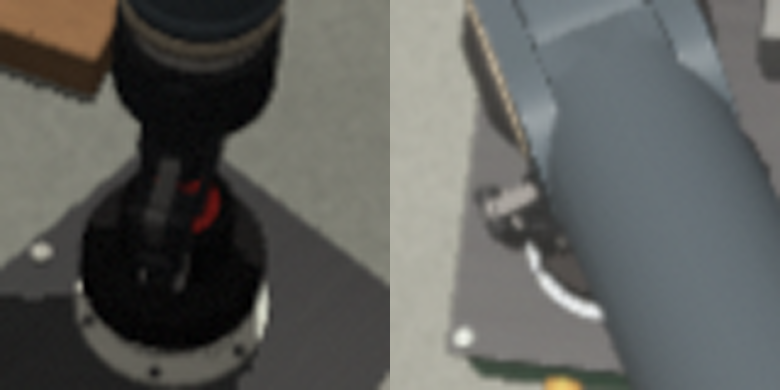

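Contact came at TCP z 0.2141, where 0.2113 would mean the rim. That suggests the cap is resting on the tabs, so I'll turn it anticlockwise in steps.

Request:
apply_moves --deltas "0 0 0 0 0 0.08; 0 0 0 0 0 0.16; 0 0 0 0 0 0.24; 0 0 0 0 0 0.3; 0 0 0 0 0 0.3"

```text
time: 10.32
ee_pos: [0.5737, 0.0415, 0.2114]
orientation: [0.239, 0.666, 0.239, -0.665]
ft_force: [0.4, 0.8, -1.9]
finger_gap: 0.0544
```

```bash
cat > st.py <<'E'
from h import *
from scipy.spatial.transform import Rotation as R
s=arm.sense();q=s['orientation'];M=R.from_quat([*q[1:],q[0]]).as_matrix()
print(s['time'].__round__(2),s['ee_pos'].round(4),'F',s['ft_force'].round(1),'T',s['torque'].round(2),'gap',round(s['finger_gap'],4),'q7',s['q'][6].round(2),'yaw',np.degrees(np.arctan2(M[1,1],M[0,1])).round(1),'down',M[:,0].round(3))
E
python3 st.py
```

```text
10.32 [0.5737 0.0415 0.2114] F [ 0.4  0.8 -1.9] T [0.02 0.   0.04] gap 0.0544 q7 -1.29 yaw -50.5 down [ 0.  0. -1.]
```

It slid off the tabs to rim level at 0.2114. I'll add a light push and keep turning.

Request:
apply_moves --deltas "0 0 -0.2 0 0 0; 0 0 -0.2 0 0 0; 0 0 -0.2 0 0 0.1; 0 0 -0.2 0 0 0.2; 0 0 -0.2 0 0 0.3; 0 0 -0.2 0 0 0.4; 0 0 -0.2 0 0 0.5; 0 0 -0.2 0 0 0.5"

```text
time: 11.32
ee_pos: [0.5751, 0.0429, 0.2113]
orientation: [0.397, 0.587, 0.396, -0.584]
ft_force: [0.0, 0.6, 5.9]
finger_gap: 0.0548
```

```bash
python3 st.py
```

```text
11.32 [0.5751 0.0429 0.2113] F [0.  0.6 5.9] T [0.23 0.12 0.09] gap 0.0548 q7 -0.84 yaw -21.8 down [ 0.004  0.002 -1.   ]
```

Request:
apply_moves --deltas "0 0 0 0 0 0.1; 0 0 0 0 0 0.2; 0 0 0 0 0 0.3; 0 0 0 0 0 0.4; 0 0 0 0 0 0.5; 0 0 0 0 0 0.6; 0 0 0 0 0 0.6"

```text
time: 12.2
ee_pos: [0.5749, 0.0431, 0.2113]
orientation: [0.552, 0.444, 0.551, -0.441]
ft_force: [-0.4, 1.0, 6.5]
finger_gap: 0.0548
```

```bash
python3 st.py
```

```text
12.2 [0.5749 0.0431 0.2113] F [-0.4  1.   6.5] T [0.31 0.23 0.17] gap 0.0548 q7 -0.31 yaw 12.6 down [ 0.004  0.002 -1.   ]
```

Request:
apply_moves --deltas "0 0 0 0 0 0.08; 0 0 0 0 0 0.16; 0 0 0 0 0 0.24; 0 0 0 0 0 0.3; 0 0 0 0 0 0.3"

```text
time: 12.82
ee_pos: [0.5734, 0.0414, 0.209]
orientation: [0.611, 0.355, 0.611, -0.356]
ft_force: [0.1, 0.3, -2.5]
finger_gap: 0.0545
```

```bash
python3 st.py
```

```text
12.82 [0.5734 0.0414 0.209 ] F [ 0.1  0.3 -2.5] T [0.02 0.06 0.01] gap 0.0545 q7 -0.05 yaw 29.6 down [-0. -0. -1.]
```

At 97° turned, z is below rim level with no contact force, so the lugs are over the notches. I'll lower the cap.

Request:
apply_moves --deltas "0 0 -0.2 0 0 0; 0 0 -0.4 0 0 0; 0 0 -0.6 0 0 0; 0 0 -0.8 0 0 0; 0 0 -0.9 0 0 0; 0 0 -0.9 0 0 0; 0 0 -0.9 0 0 0"

```text
time: 13.7
ee_pos: [0.5736, 0.0417, 0.2004]
orientation: [0.612, 0.355, 0.612, -0.355]
ft_force: [-0.2, -0.0, -3.0]
finger_gap: 0.0549
```

```bash
python3 st.py
```

```text
13.7 [0.5736 0.0417 0.2004] F [-0.2 -0.  -3. ] T [0.   0.05 0.05] gap 0.0549 q7 -0.06 yaw 29.7 down [ 0.  0. -1.]
```

It dropped in at 0.2004, against 0.2003 expected. Now I'll screw it clockwise, following the pitch with a light push.

Request:
apply_moves --deltas "0 0 -0.1 0 0 0; 0 0 -0.1 0 0 0; 0 0 -0.1 0 0 -0.1; 0 0 -0.15 0 0 -0.2; 0 0 -0.2 0 0 -0.3; 0 0 -0.25 0 0 -0.4; 0 0 -0.3 0 0 -0.5; 0 0 -0.3 0 0 -0.5"

```text
time: 14.7
ee_pos: [0.5741, 0.0415, 0.199]
orientation: [0.505, 0.496, 0.504, -0.495]
ft_force: [-1.9, -1.1, 8.0]
finger_gap: 0.0544
```

```bash
python3 st.py
```

```text
14.7 [0.5741 0.0415 0.199 ] F [-1.9 -1.1  8. ] T [-0.32  0.8  -0.01] gap 0.0544 q7 -0.5 yaw 1.0 down [ 0.002 -0.001 -1.   ]
```

Request:
apply_moves --deltas "0 0 -0.05 0 0 -0.1; 0 0 -0.1 0 0 -0.2; 0 0 -0.15 0 0 -0.3; 0 0 -0.2 0 0 -0.4; 0 0 -0.25 0 0 -0.5; 0 0 -0.25 0 0 -0.5"

```text
time: 15.45
ee_pos: [0.5734, 0.0419, 0.1963]
orientation: [-0.367, -0.605, -0.366, 0.605]
ft_force: [-2.4, -2.5, 8.5]
finger_gap: 0.0547
```

```bash
python3 st.py
```

```text
15.45 [0.5734 0.0419 0.1963] F [-2.4 -2.5  8.5] T [-0.07  1.11  0.04] gap 0.0547 q7 -0.94 yaw -27.6 down [ 0.    -0.001 -1.   ]
```

Request:
apply_moves --deltas "0 0 -0.03 0 0 -0.05; 0 0 -0.05 0 0 -0.1; 0 0 -0.07 0 0 -0.15; 0 0 -0.07 0 0 -0.2; 0 0 -0.07 0 0 -0.2"

```text
time: 16.08
ee_pos: [0.5738, 0.0421, 0.1955]
orientation: [0.304, 0.639, 0.304, -0.638]
ft_force: [-2.8, -0.0, 7.5]
finger_gap: 0.0541
```

```bash
python3 st.py
```

```text
16.07 [0.5738 0.0421 0.1955] F [-2.8 -0.   7.5] T [-0.02  0.77 -0.06] gap 0.0541 q7 -1.12 yaw -39.0 down [ 0.001 -0.    -1.   ]
```

Request:
apply_moves --deltas "0 0 0 0 0 -0.05; 0 0 0 0 0 -0.1; 0 0 0 0 0 -0.15; 0 0 0 0 0 -0.15"

```text
time: 16.58
ee_pos: [0.5739, 0.0421, 0.1955]
orientation: [0.256, 0.66, 0.255, -0.659]
ft_force: [-2.6, -0.2, 6.9]
finger_gap: 0.0545
```

```bash
python3 st.py
```

```text
16.57 [0.5739 0.0421 0.1955] F [-2.6 -0.2  6.9] T [ 0.01  0.71 -0.03] gap 0.0545 q7 -1.25 yaw -47.6 down [ 0.001 -0.    -1.   ]
```

The height is at home and not changing, but there is no torque yet. The thread clearance is probably still being taken up, so I'll continue until it tightens.

Request:
apply_moves --deltas "0 0 0 0 0 -0.05; 0 0 0 0 0 -0.1; 0 0 0 0 0 -0.15; 0 0 0 0 0 -0.15"

```text
time: 17.08
ee_pos: [0.5742, 0.0422, 0.1955]
orientation: [0.205, 0.677, 0.205, -0.676]
ft_force: [-2.9, -0.0, 5.6]
finger_gap: 0.0547
```

```bash
python3 st.py
```

```text
17.07 [0.5742 0.0422 0.1955] F [-2.9 -0.   5.6] T [ 0.03  0.55 -0.13] gap 0.0547 q7 -1.39 yaw -56.2 down [ 0.002  0.    -1.   ]
```

Request:
apply_moves --deltas "0 0 0 0 0 -0.05; 0 0 0 0 0 -0.1; 0 0 0 0 0 -0.1; 0 0 0 0 0 -0.1"

```text
time: 17.58
ee_pos: [0.5746, 0.0426, 0.1955]
orientation: [0.173, 0.687, 0.172, -0.685]
ft_force: [-0.5, -0.2, 5.1]
finger_gap: 0.0543
```

```bash
python3 st.py
```

```text
17.57 [0.5746 0.0426 0.1955] F [-0.5 -0.2  5.1] T [0.21 0.4  0.63] gap 0.0543 q7 -1.47 yaw -61.8 down [ 0.003  0.    -1.   ]
```

Request:
apply_moves --deltas "0 0 0 0 0 -0.05; 0 0 0 0 0 -0.1; 0 0 0 0 0 -0.1; 0 0 0 0 0 -0.1"

```text
time: 18.08
ee_pos: [0.5759, 0.0428, 0.1954]
orientation: [0.139, 0.696, 0.139, -0.691]
ft_force: [6.3, 1.7, 1.5]
finger_gap: 0.0547
```

```bash
python3 st.py
```

```text
18.07 [0.5759 0.0428 0.1954] F [6.3 1.7 1.5] T [ 0.07 -1.4   1.78] gap 0.0547 q7 -1.56 yaw -67.4 down [ 0.007  0.001 -1.   ]
```

The torque has risen to 1.8 Nm at home height, so the cap is tight. I'll release it and retreat upward.

Request:
apply_moves --deltas "0 0 0 0 0 0;0 0 0 0 0 0;0 0 0 0 0 0;0 0 0 0 0 0;0 0 0 0 0 0;0 0 0 0 0 0" --claw -1

```text
time: 18.82
ee_pos: [0.5735, 0.0416, 0.1941]
orientation: [-0.137, -0.694, -0.137, 0.694]
ft_force: [0.3, 0.5, -0.1]
finger_gap: 0.0852
```

```bash
python3 look.py rel 335,200 270,160;python3 st.py
```

```text
18.925 [[0.5735, 0.0416, 0.1941], [0.5735, 0.0417, 0.1942]] F [-0.2  0.1  0.7] T [-0.02  0.01  0.  ] gap 0.0855 q [ 0.29  0.42 -0.57  1.81  0.26  0.99 -1.57] yaw -67.7
18.93 [0.5735 0.0417 0.1942] F [-0.2  0.1  0.7] T [-0.02  0.01  0.  ] gap 0.0855 q7 -1.57 yaw -67.7 down [ 0. -0. -1.]
```

View pics/rel.png

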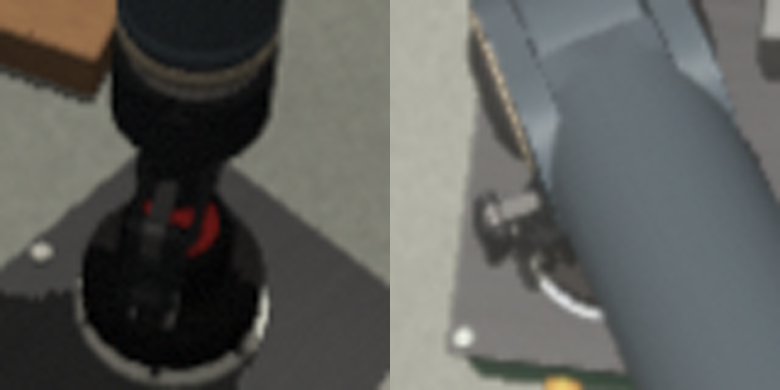

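The gripper is open and clear of the cap. I'll go straight up, then aside so the cameras can check.

Request:
apply_moves --deltas "0 0 2 0 0 0; 0 0 5 0 0 0; 0 0 10 0 0 0; 0 0 15 0 0 0; 0 4 18 0 0 0; -1 10 18 0 0 0; -3 16 18 0 0 0; -5 22 18 0 0 0; -7 26 18 0 0 0;-7 26 18 0 0 0"

```text
time: 20.18
ee_pos: [0.5002, 0.3063, 0.3746]
orientation: [-0.139, -0.693, -0.141, 0.693]
ft_force: [0.5, -0.8, 1.0]
finger_gap: 0.0857
```

```bash
python3 look.py done 332,205 272,162; python3 - <<'E'
from h import *
for n,f,u,v in(('scene','pics/done_s.png',332,195),('top','pics/done_t.png',272,160)):
    im=cv2.imread(f);hsv=cv2.cvtColor(im,cv2.COLOR_BGR2HSV)
    m=cv2.inRange(hsv,(0,120,90),(8,255,255))|cv2.inRange(hsv,(172,120,90),(180,255,255))
    k,l,s,c=cv2.connectedComponentsWithStats(m)
    for i in range(1,k):
        if np.hypot(c[i][0]-u,c[i][1]-v)<25: print(n,c[i],s[i],onz(n,*c[i],.2122))
    print('expected',proj(n,[.5745,.042,.2122]), '5mm up',proj(n,[.5745,.042,.2172]))
E
```

```text
20.275 [[0.5023, 0.3034, 0.3743], [0.5035, 0.3016, 0.374]] F [ 0.5 -1.  -0.1] T [ 0.03 -0.01  0.02] gap 0.0851 q [-0.07  0.32 -0.71  1.54  0.21  1.37 -1.98] yaw -67.6
scene [330.95854922 205.28497409] [323 199  17  14 193] [0.57385648 0.04166117 0.2122    ]
expected (np.float64(331.2567661755023), np.float64(205.33179451555844)) 5mm up (np.float64(331.372709352907), np.float64(204.1515855096113))
top [274.37696335 162.2513089 ] [267 155  16  15 191] [0.57494842 0.04165934 0.2122    ]
expected (np.float64(274.2516215519897), np.float64(162.41089179735587)) 5mm up (np.float64(274.2058946953743), np.float64(161.97556937816958))
```

View pics/done.png

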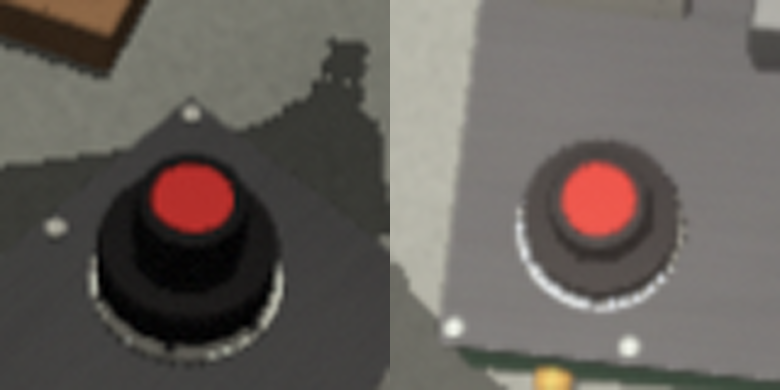

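View pics/done_s.png

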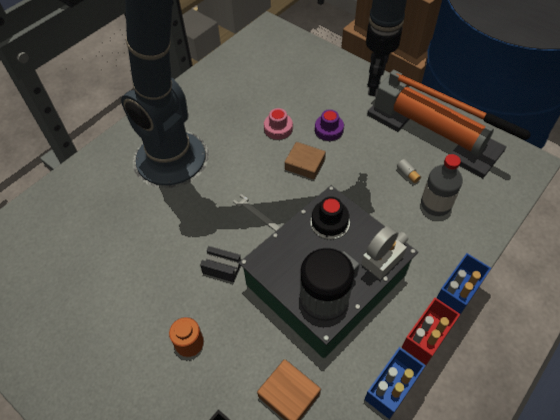

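The cap sits level on the neck. Its red disc is at scene (331,205.3) and top (274.4,162.3), within about 0.3 px of the home prediction. Everything else looks undisturbed, so I'll hand in.

```bash
python3 -c "
from workcell import arm
print(arm.close_job())"
```

```text
the job is handed in; nothing more can be done
None
```

The black filler cap is back on its neck, screwed fully home and let go, and I handed the job in at about 20 s.

- **Seating:** The cap first landed on the stop tabs. I turned it back about 97° anticlockwise: it slid off the tabs onto the rim, then dropped into the notches (TCP height 0.2004 m, 0.2003 m expected).
- **Screwing home:** I turned it about 97° clockwise. The height reached the home level (0.1955 m) after about 69° and stayed there. The torque rose to about 1.8 Nm only in the last few degrees. The stated range is 60 to 90°, so the extra turn was probably thread clearance, or slight slipping in the grip at the end.
- **Last checks:** With the gripper open and moved away, both cameras put the cap's red disc within about 0.3 px of where it should be when home. A cap 5 mm too high would differ by only about 1.2 px (scene) and 0.4 px (top), so the height rests mainly on the arm's own reading. The other objects looked unmoved in the scene view.
- **Failed or disagreeing checks:** None failed. The one reading that looked odd was the vertical torque, whose sign did not follow the direction of turn while it was small.

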